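# Turn a keyed filter cartridge until it drops into its housing

## Task

Take the filter cartridge that lies in its cradle, stand it upright on the open bench and let go of it, so that you can take it again by its fin from above. Then set it in the round filter housing with its two lugs resting on the rim, well to one side of the two notches, and, pressing only lightly, turn it until the lugs drop fully home into the notches; leave it there upright, and do not knock over the beaker or push the petri dish about.

Things in the scene. Friction and masses are not known exactly. Their poses are not given: they have to be found in the camera images.
- cartridge_centre (a point): Loose filter cartridge, 0.16 kg, 64 mm tall: round aluminium body 50 mm across and 26 mm tall, foot bevelled 4 mm, with a fin on top. Point on the axis, 32 mm above the underside. z: axis, from underside to fin; x: along fin and lugs; y: through the fin. A half turn about z makes no difference. At first it lies in the cradle: z level, away from the robot, x upright.
- cartridge_fin (a point): Centre of the cartridge's flat grey fin, 13 mm from the cartridge's centre along +z; same axes. The fin is 50 mm long (x), 10 mm thick (y), 38 mm tall (z). At first it is on edge and overhangs the cradle in free air. The cartridge is heavy at the foot: let go with its lower side on the bench, leaning up to 50 degrees from upright, it rocks upright by itself.
- cartridge_lug (a point): Tip of one of the cartridge's two equal lugs, half-way up the lug. The lugs are opposite each other, in line with the fin, and stand out of the body to 36 mm from its axis; each is 10 mm wide and 8 mm tall, from 10 to 18 mm above the underside.
- housing_rim (a point): Centre of the filter housing's mouth, level with its flat rim, 45 mm above the bench; z up. Two opposite notches, 14 mm wide and 8 mm deep, cross the rim along +x and -x. With the lugs on the rim beside the notches the foot is 10 mm deep in the bore and the cartridge's centre 22 mm above this point; with the lugs home it is 14 mm above and the lugs' tops are flush with the rim.
- filter_housing: The fixed grey round filter housing: bore 54 mm, outside 86 mm across, 45 mm tall, on a dark square plate 100 x 100 x 10 mm; origin at the centre of its underside, same axes as its rim. A small brass hose barb sticks out low on the +y side, to 54 mm from the centre.
- cradle_axis (a point): The fixed grey V-block cradle: point on its axis, 46 mm above the bench, at the underside of the lying cartridge; x: where the fin points. The V carries the body from here to 24 mm along x; cheeks 76 mm apart outside, 46 mm tall; base plate 60 x 90 x 8 mm. The lower lug stands in a slot 17 mm wide, so the cartridge lifts straight up.
- beaker: Small clear beaker, 54 mm across, 68 mm tall, standing loose on the bench; origin at the centre of its underside, z its axis.
- petri: Loose petri dish, 57 mm across, 14 mm tall, lying on the bench; origin at the centre of its underside.

How it is judged:
By the outcome, as a careful person would: the job done as asked, in the order asked, and still so for the second after the job is handed in, with the robot touching nothing.
It also fails if it takes over 72 s, if anything falls off the work surface, if the arm or the gripper's body presses on something with over 40 N, if the wrist force passes 120 N, or if a joint passes its speed limit or range.

## Robot

A 7-joint arm with a two-finger parallel gripper is mounted at the origin on a cart in front of the work surface, level with it; the furniture and walls round the work are solid. World frame = base frame: x ahead of the robot, y to its left, z up, the work surface at z = 0. Lengths are in m, angles in rad, forces in N, time in s.
With the tool pointing down it reaches from about 0.4 to 0.9 m from the base axis. Payload 5.5 kg.
Tool frame: the origin (TCP) lies midway between the tips of the shut fingers; the grasp point (between the pads) lies 19 mm behind it (manip.grip_depth is the distance from the TCP to the grasp point, in m); z points along the fingers, y is the line along which they close (so a half turn about z gives the same grasp; the last joint's range is limited). The gripper opens to 92 mm and grips with 3 to 60 N. Pads are 19 mm wide; open, the fingers measure 130 mm over their backs; the gripper's body (75 mm by 190 mm) begins 47 mm behind the grasp point.
Start: joints at [1.609, 0.501, -0.427, 1.55, 0.221, 1.138, -0.21], TCP at [0.145, -0.634, 0.227] pointing down, gripper open.
Joint ranges: [-2.88, 2.88], [-0.31, 2.03], [-1.54, 1.56], [0.2, 2.42], [-1.41, 4.55], [0.19, 2.02], [-2.57, 2.57]. Speed limits (rad/s): [2.57, 2.57, 3.14, 3.14, 3.14, 3.14, 3.14].

## Interface

Orientations are given as a unit quaternion [x, y, z, w].
In Python, from bench import manip, effector, viewer gives the robot as it stands. Calls block until the motion is done:
- manip.move_pose(position, orientation): joint-space move of the TCP to a pose.
- manip.servo_line(position, ori=None, vel=0.15): straight line of the TCP; ori=None keeps the orientation; vel is the mean speed in m/s.
- manip.movej(angles): joint-space move.
- effector.open_jaws() and effector.close(f_grip=None): open the fingers fully, or close them until they stop; f_grip is the grip in N (None keeps the last).
- manip.sleep(seconds).
- manip.solve_ik(position, orientation): joint angles nearest the present ones, or None.
- viewer.get_image(name): name is "scene" or "side" or "wrist"; returns the picture (420x560x3 uint8, red, green, blue); there is no depth.
- viewer.get_calibration(name): a dict with "vfov" (degrees; the focal length in pixels is half the picture's height over the tangent of half this angle, whatever the lens; pixels are square), "cx", "cy" (the principal point, pixels), "eye" and "attitude" of the camera in the world. Camera axes: x right, y down, z forward; pixel columns grow to the right and rows downward; lengths in m; the calibration is good to about 2 mm. A picture is of the moment at which its call begins: read the wrist's pose just before it. get_calibration takes no time and is no camera call; for the wrist camera it gives the pose at the moment of the call.
A pose or a line that the arm cannot do raises manip.PlanningError and nothing moves.
- manip.hand_in(): hands the job in; it is judged then, once.
Readings, each from a call of its own:
- manip.current_clock(): time.
- manip.current_q(): joint angles.
- manip.current_joint_velocities(): joint speeds.
- manip.current_tau(): joint torques, N m.
- manip.current_tool_pos(): TCP position.
- manip.current_tcp_rot(): TCP orientation.
- manip.current_force(): force on the tool from outside, world axes, zero at the start.
- manip.current_wrist_torque(): the same for the moment, N m.
- manip.current_finger_gap(): finger opening in m.
- manip.current_gripper_force(): force on a finger pad.
Only numpy, scipy, OpenCV 4.12 (cv2) and the standard library are available. Lean on these libraries where they do the work, as an engineer would, in place of code of your own. Each camera call takes 0.05 s, during which the arm holds its last target. There are 200 camera calls.

## Working session

There is one attempt and no reset: what is moved stays moved. The work goes in short steps, each a Python script; the robot and the scene stay as the last script left them, time stands still between calls to the robot, and variables do not carry over. Pictures are saved under pics/ and viewed, at most 10 in all, crops included, and the job is handed in when it is done.

```bash
mkdir -p pics; ls; python3 - <<'E'
from bench import manip, effector, viewer
import cv2
for n in("scene","side"):
    im=viewer.get_image(n); c=viewer.get_calibration(n); print(n,c)
    cv2.imwrite(f"pics/{n}0.png",cv2.resize(im[:,:,::-1],(784,588),interpolation=cv2.INTER_CUBIC))
print(viewer.get_calibration("wrist"),manip.current_tcp_rot(),manip.current_clock())
E
```

```text
pics
scene {'vfov': 51.69561754297281, 'cx': 282.86217364596143, 'cy': 208.79954744646088, 'eye': array([0.20189605, 0.46859042, 0.67353991]), 'attitude': array([-0.29980704,  0.87205239, -0.36680324,  0.12286476])}
side {'vfov': 47.326933467863356, 'cx': 277.2350046677982, 'cy': 204.62671539293038, 'eye': array([0.35444399, 0.78126757, 0.49896171]), 'attitude': array([-0.10951785,  0.8466203 , -0.51524888,  0.07588476])}
{'vfov': 64.45719803862792, 'cx': 277.3297915090288, 'cy': 213.37419182013502, 'eye': array([ 0.22170294, -0.61508195,  0.38384552]), 'attitude': array([ 0.77369299, -0.61610359, -0.09276923,  0.11493216])} [ 9.93691354e-01  1.12146177e-01 -6.55127849e-05 -8.50848862e-04] 0.1
```

View pics/scene0.png

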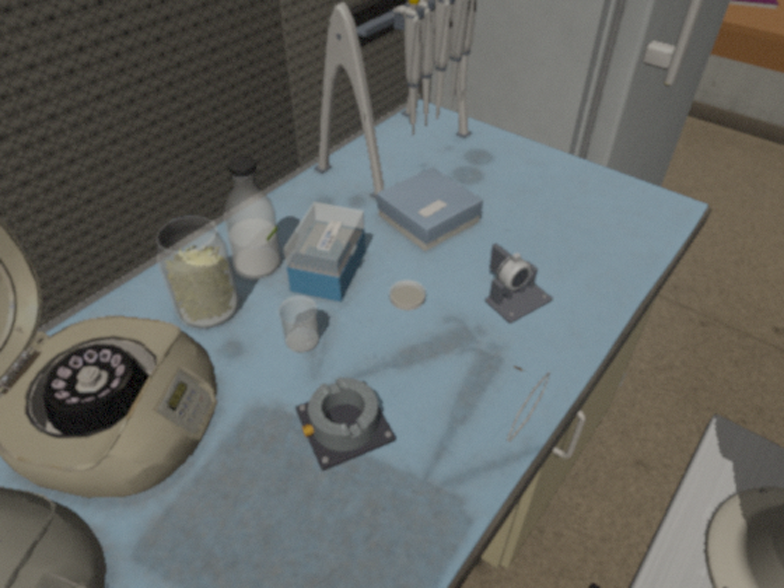

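View pics/side0.png

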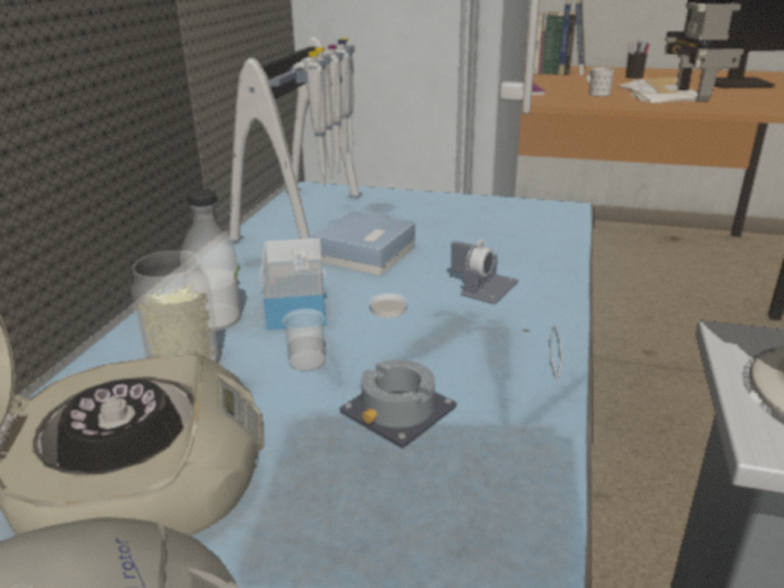

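The scene picture shows the housing with its rim centre near (342,402), the beaker base near (302,342), the petri dish at (407,295) and the cradle with the cartridge at (517,270). In the side picture the same things are at (398,379), (307,362), (388,305) and (485,262).

```bash
cat > h.py <<'E'
from bench import manip, effector, viewer
import numpy as np, cv2
from scipy.spatial.transform import Rotation as R
def ray(c,u,v):
    f=210/np.tan(np.radians(c["vfov"]/2))
    return R.from_quat(c["attitude"]).apply([(u-c["cx"])/f,(v-c["cy"])/f,1.])
def at(c,u,v,z):
    d=ray(c,u,v); e=np.array(c["eye"]); return e+d*(z-e[2])/d[2]
def proj(c,p):
    f=210/np.tan(np.radians(c["vfov"]/2))
    q=R.from_quat(c["attitude"]).inv().apply(np.array(p)-c["eye"])
    return q[...,:2]/q[...,2:]*f+[c["cx"],c["cy"]]
def down(yaw):  # tool z down, tool y axis at world angle yaw
    y=np.array([np.cos(yaw),np.sin(yaw),0]); z=np.array([0,0,-1.]); x=np.cross(y,z)
    return R.from_matrix(np.c_[x,y,z]).as_quat()
def snap(name,cam="wrist",box=None,s=1.4):
    c=viewer.get_calibration(cam); im=viewer.get_image(cam)[:,:,::-1]
    if box: im=im[box[1]:box[3],box[0]:box[2]]
    cv2.imwrite(f"pics/{name}.png",cv2.resize(im,None,fx=s,fy=s,interpolation=cv2.INTER_CUBIC))
    np.save(f"pics/{name}.npy",c,allow_pickle=True); return c
def cal(name): return np.load(f"pics/{name}.npy",allow_pickle=True).item()
E
python3 - <<'E'
from h import *
np.set_printoptions(precision=3,suppress=True)
P={"scene":[("rim",342,402,.045),("pl",297,405,.01),("pl",325,466,.01),("pl",394,430,.01),("beak",302,342,.0),("petri",407,295,.012),("crbase",488,298,.008),("crb",515,319,.008),("crb",550,296,.008),("cyl",517,270,.046)],
"side":[("rim",398,379,.045),("pl",341,407,.01),("pl",402,442,.01),("pl",456,405,.01),("beak",307,360,0),("petri",388,304,.012),("crb",463,292,.008),("crb",498,300,.008),("crb",518,282,.008),("cyl",485,264,.046)]}
for n in P:
    c=viewer.get_calibration(n)
    for l,u,v,z in P[n]: print(n,l,at(c,u/1.4,v/1.4,z))
E
```

```text
scene rim [0.525 0.157 0.045]
scene pl [0.586 0.179 0.01 ]
scene pl [0.497 0.222 0.01 ]
scene pl [0.462 0.131 0.01 ]
scene beak [0.664 0.091 0.   ]
scene petri [ 0.595 -0.072  0.012]
scene crbase [ 0.494 -0.147  0.008]
scene crb [ 0.439 -0.134  0.008]
scene crb [ 0.421 -0.211  0.008]
scene cyl [ 0.475 -0.192  0.046]
side rim [0.521 0.157 0.045]
side pl [0.584 0.18  0.01 ]
side pl [0.499 0.223 0.01 ]
side pl [0.454 0.143 0.01 ]
side beak [0.667 0.082 0.   ]
side petri [ 0.596 -0.074  0.012]
side crb [ 0.494 -0.146  0.008]
side crb [ 0.438 -0.133  0.008]
side crb [ 0.414 -0.201  0.008]
side cyl [ 0.466 -0.176  0.046]
```

```bash
python3 - <<'E'
from h import *
np.set_printoptions(precision=3,suppress=True)
c=viewer.get_calibration("wrist")
T=R.from_quat(manip.current_tcp_rot())
print(T.as_matrix(), "cam in tool",T.inv().apply(c["eye"]-manip.current_tool_pos()), (T.inv()*R.from_quat(c["attitude"])).as_matrix())
manip.move_pose([.43,-.18,.24],down(np.radians(-104)))
print(manip.current_clock(),manip.current_q()); snap("w1")
E
```

```text
[[ 0.975  0.223 -0.   ]
 [ 0.223 -0.975  0.002]
 [ 0.    -0.002 -1.   ]] cam in tool [ 0.079 -0.001 -0.158] [[ 0.001 -0.956 -0.292]
 [ 1.     0.001  0.   ]
 [ 0.    -0.292  0.956]]
2.0333 [ 1.058  0.192 -0.793  1.97   0.158  1.042 -1.623]
```

View pics/w1.png

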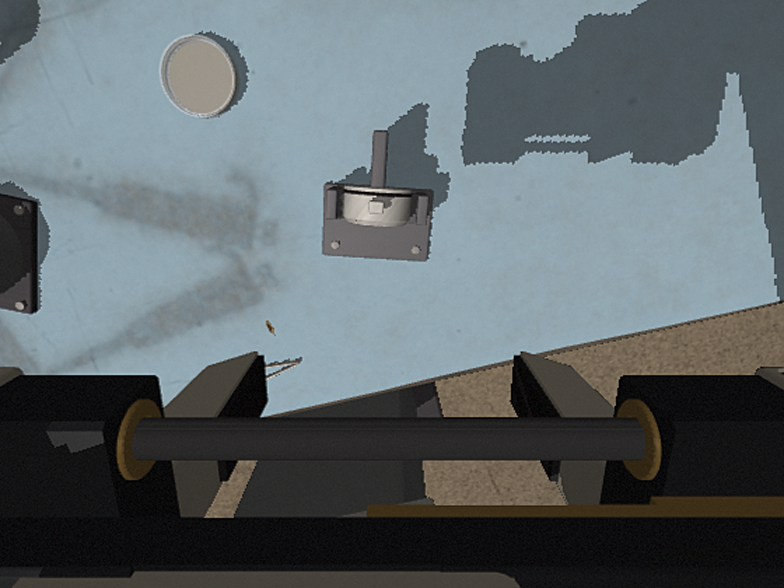

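The cradle sits at about (378,220), with the fin pointing away from the robot. The fin's top edge runs from (380,131) to (379,187), the upper lug is at (376,206), and the front base-plate corners are at (322,255) and (429,262).

```bash
python3 - <<'E'
from h import *
np.set_printoptions(precision=4,suppress=True)
c=cal("w1")
for l,u,v,z in [("finfar",380,131,.071),("finnear",379,187,.071),("lugL",369,206,.082),("lugR",383,206,.082),("base",322,255,.008),("base",429,262,.008),("petri",200,76,.012),("cheekL",332,186,.046),("cheekR",423,190,.046)]:
    print(l,at(c,u/1.4,v/1.4,z))
E
```

```text
finfar [ 0.5233 -0.1982  0.071 ]
finnear [ 0.4885 -0.1886  0.071 ]
lugL [ 0.4788 -0.1795  0.082 ]
lugR [ 0.4765 -0.1885  0.082 ]
base [ 0.4422 -0.1255  0.008 ]
base [ 0.4142 -0.2125  0.008 ]
petri [ 0.5972 -0.0758  0.012 ]
cheekL [ 0.4962 -0.1545  0.046 ]
cheekR [ 0.4772 -0.2187  0.046 ]
```

```bash
cat >> h.py <<'E'
def tilt(az,th): # tool z tilted th from down toward azimuth az, tool x upper side
    a=np.array([np.cos(az),np.sin(az),0]); k=np.array([0,0,1.])
    x=np.cos(th)*a+np.sin(th)*k; z=np.sin(th)*a-np.cos(th)*k
    return R.from_matrix(np.c_[x,np.cross(z,x),z])
E
python3 - <<'E'
from h import *
az=np.radians(-17); q=down(az-np.pi/2)
x,y=.506,-.1934
manip.move_pose([x,y,.14],q)
manip.servo_line([x,y,.041],vel=.12)
effector.close(f_grip=30)
print(manip.current_finger_gap(),manip.current_gripper_force(),manip.current_force(),manip.current_clock())
manip.servo_line([x,y,.19],vel=.12)
print(manip.current_finger_gap(),manip.current_force())
manip.move_pose([.42,.0,.24],q) if False else None
snap("w2")
for th in (55,60,65):
  for a in range(-40,61,20):
    r=tilt(np.radians(a),np.radians(th)); p=np.array([.48,.0,.066])+.019*r.as_matrix()[:,2]
    s=manip.solve_ik(p,r.as_quat()); print(th,a,None if s is None else np.round(s,2))
E
```

```text
0.010016086689824039 29.957958161830902 [0.1768909  0.98616368 0.11955082] 4.8667
0.009692783002717099 [-0.80083162  0.09997377 -2.28553138]
55 -40 None
55 -20 None
55 0 None
55 20 None
55 40 None
55 60 [ 1.6   1.46 -1.31  2.21  0.87  0.52 -0.6 ]
60 -40 None
60 -20 None
60 0 None
60 20 None
60 40 None
60 60 [ 1.63  1.5  -1.27  2.2   0.71  0.49 -0.39]
65 -40 None
65 -20 None
65 0 None
65 20 None
65 40 None
65 60 [ 1.69  1.65 -1.3   2.18  0.76  0.57 -0.37]
```

```bash
python3 - <<'E'
from h import *
lo=np.array([-2.88,-.31,-1.54,.2,-1.41,.19,-2.57]);hi=np.array([2.88,2.03,1.56,2.42,4.55,2.02,2.57])
o=[]
for (x,y) in [(.48,.0),(.52,.02),(.5,-.02),(.7,-.05),(.72,-.15),(.65,-.18),(.6,-.22)]:
  for th in (50,60):
   for a in range(-120,121,15):
    r=tilt(np.radians(a),np.radians(th)); g=np.array([x,y,.066]); k=.019*r.as_matrix()[:,2]
    s=manip.solve_ik(g+k,r.as_quat())
    s2=None if s is None else manip.solve_ik(g+k+[0,0,.08],r.as_quat())
    if s is not None and s2 is not None:o.append((min(np.minimum(s-lo,hi-s)),x,y,th,a,np.round(s,2)))
o.sort(key=lambda t:-t[0])
for t in o[:25]:print(t)
E
```

```text
(np.float64(0.535723714736239), 0.65, -0.18, 60, -75, array([ 0.1 ,  0.94, -0.43,  1.83,  1.57,  1.37,  2.03]))
(np.float64(0.5071305995675335), 0.7, -0.05, 60, -60, array([-0.25,  0.9 , -0.21,  1.82,  1.53,  1.19,  2.06]))
(np.float64(0.418541139243066), 0.6, -0.22, 50, -90, array([ 0.5 ,  1.04, -0.87,  1.79,  1.56,  1.6 ,  2.07]))
(np.float64(0.4155154891130497), 0.72, -0.15, 60, -75, array([ 0.05,  1.  , -0.43,  1.63,  1.54,  1.4 ,  2.15]))
(np.float64(0.4062859173047224), 0.6, -0.22, 60, -90, array([ 0.3 ,  1.03, -0.65,  1.77,  1.53,  1.61,  1.99]))
(np.float64(0.39905862217197186), 0.65, -0.18, 50, -60, array([-0.34,  0.75,  0.24,  2.02,  1.52,  0.65,  2.09]))
(np.float64(0.39620795773901074), 0.7, -0.05, 60, -75, array([ 0.03,  1.09, -0.65,  1.6 ,  1.56,  1.62,  2.1 ]))
(np.float64(0.38772122342121396), 0.7, -0.05, 50, -75, array([ 0.22,  1.1 , -0.87,  1.62,  1.59,  1.62,  2.18]))
(np.float64(0.374199601662637), 0.65, -0.18, 50, -90, array([ 0.41,  1.09, -0.87,  1.64,  1.54,  1.65,  2.12]))
(np.float64(0.3661491208573495), 0.65, -0.18, 60, -90, array([ 0.22,  1.08, -0.65,  1.62
[... 990 characters left out ...]
 1.77,  0.4 ,  1.14,  0.18]))
(np.float64(0.33005535409179076), 0.52, 0.02, 50, 90, array([ 1.22,  1.29, -1.21,  1.85,  0.39,  0.9 ,  0.01]))
(np.float64(0.3266391533023085), 0.72, -0.15, 60, -90, array([ 0.15,  1.16, -0.65,  1.4 ,  1.51,  1.69,  2.17]))
(np.float64(0.3259155964344347), 0.48, 0.0, 60, 105, array([ 1.21,  1.43, -1.21,  1.7 ,  0.34,  1.24,  0.24]))
(np.float64(0.32440517263461577), 0.5, -0.02, 60, 90, array([ 1.34,  1.42, -1.22,  1.79,  0.32,  1.04,  0.16]))
(np.float64(0.3234105778245482), 0.5, -0.02, 60, 75, array([ 1.47,  1.41, -1.22,  1.96,  0.34,  0.77,  0.03]))
(np.float64(0.3209647920628593), 0.5, -0.02, 50, 105, array([ 1.18,  1.32, -1.22,  1.7 ,  0.42,  1.2 ,  0.18]))
```

```bash
python3 - <<'E'
from h import *
np.set_printoptions(precision=3,suppress=True)
for n,l in (("scene",[(430,250,0),(380,212,0),(482,215,0),(430,243,.04),(375,200,.05),(310,175,0)]),("side",[(375,270,0),(413,250,0),(322,258,0)])):
    c=viewer.get_calibration(n)
    for u,v,z in l: print(n,u,v,at(c,u/1.4,v/1.4,z))
a,th=np.radians(-75),np.radians(60)
r=tilt(a,th);g=np.array([.65,-.18,.15]);print(manip.current_tcp_rot(),manip.current_q())
E
```

```text
scene 430 250 [ 0.637 -0.193  0.   ]
scene 380 212 [ 0.771 -0.223  0.   ]
scene 482 215 [ 0.619 -0.331  0.   ]
scene 430 243 [ 0.621 -0.168  0.04 ]
scene 375 200 [ 0.757 -0.193  0.05 ]
scene 310 175 [ 0.955 -0.231  0.   ]
side 375 270 [ 0.656 -0.206  0.   ]
side 413 250 [ 0.612 -0.302 -0.   ]
side 322 258 [ 0.761 -0.231  0.   ]
[ 0.989 -0.148 -0.001 -0.   ] [ 0.941  0.423 -0.782  1.853  0.348  1.009 -1.853]
```

View pics/w2.png

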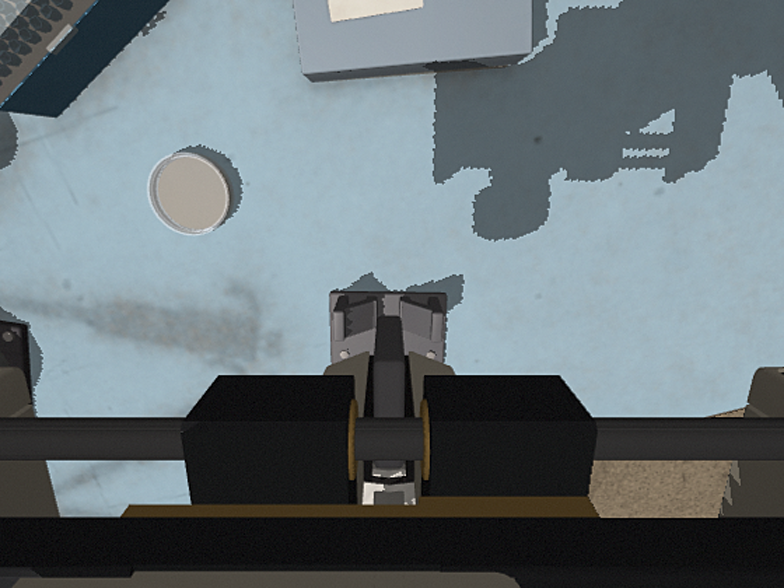

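```bash
python3 - <<'E'
from h import *
np.set_printoptions(precision=3,suppress=True)
c=cal("w2"); print("crate corner",at(c,60/1.4,117/1.4,0),at(c,10/1.4,108/1.4,0),"box",at(c,305/1.4,80/1.4,0),at(c,530/1.4,65/1.4,0.0))
lo=np.array([-2.88,-.31,-1.54,.2,-1.41,.19,-2.57]);hi=np.array([2.88,2.03,1.56,2.42,4.55,2.02,2.57])
o=[]
for x in (.42,.48,.54,.6):
 for y in (-.36,-.3,-.26,-.04,0,.04):
  for th in (48,58):
   for a in range(-150,151,15):
    r=tilt(np.radians(a),np.radians(th)); g=np.array([x,y,.066]); k=.019*r.as_matrix()[:,2]
    s=manip.solve_ik(g+k,r.as_quat())
    if s is None: continue
    o.append((round(min(np.minimum(s-lo,hi-s)),2),x,y,th,a,np.round(s,2)))
o.sort(key=lambda t:t[5][1]-t[0])
for t in o[:30]:print(*t)
E
```

```text
crate corner [ 0.672 -0.005  0.   ] [0.687 0.025 0.   ] box [ 0.645 -0.176  0.   ] [ 0.609 -0.324  0.   ]
0.48 0.54 -0.3 58 -90 [ 0.31  0.88 -0.43  1.94  1.51  1.35  1.96]
0.26 0.6 -0.36 48 -15 [0.62 0.67 0.01 2.16 3.69 0.56 1.34]
0.51 0.6 -0.3 58 -90 [ 0.29  0.93 -0.43  1.79  1.49  1.37  2.06]
0.43 0.6 0 58 -60 [-0.21  0.87 -0.43  1.99  1.51  1.34  1.92]
0.2 0.42 -0.36 48 -90 [0.17 0.65 0.02 2.22 1.5  0.81 1.94]
0.43 0.6 -0.36 58 -75 [-0.27  0.89  0.46  1.99  1.55  0.62  1.93]
0.2 0.6 -0.26 48 0 [ 0.77  0.66 -0.21  2.22  3.84  0.54  1.46]
0.47 0.6 -0.36 58 -90 [ 0.39  0.93 -0.43  1.78  1.56  1.32  2.1 ]
0.49 0.54 -0.26 58 -90 [ 0.4   0.96 -0.65  1.93  1.55  1.53  1.93]
0.49 0.6 0.04 58 -60 [-0.11  0.96 -0.65  1.93  1.56  1.53  1.93]
0.16 0.54 -0.36 48 -15 [0.71 0.64 0.01 2.26 3.75 0.63 1.37]
0.17 0.6 -0.3 48 -15 [0.32 0.66 0.24 2.25 3.61 0.65 1.25]
0.24 0.6 0 48 -45 [-0.85  0.73  0.46  2.18  1.49  0.51  1.98]
0.48 0.48 -0.36 48 -105 [ 0.81  0.98 -0.87  1.9   1.53  1.54  2.02]
0.46 0.48 -0.36 58 -105 [ 0.59  0.97 -0.65  1.88  1.5   1.56  1.93]
0.21 0.6 -0.36 48 -30 [0.1  0.72 0.46 2.
[... 224 characters left out ...]
04 48 -75 [ 0.23  0.99 -0.87  1.86  1.5   1.57  2.01]
0.15 0.6 -0.3 48 -30 [-0.03  0.7   0.46  2.27  3.24  0.6   1.15]
0.07 0.48 -0.36 48 -15 [ 1.02  0.62 -0.21  2.35  3.74  0.62  1.57]
0.06 0.48 0.04 48 -45 [-0.72  0.61  0.02  2.36  1.49  0.83  1.8 ]
0.37 0.54 0.04 58 -60 [-0.16  0.92 -0.65  2.05  1.51  1.53  1.82]
0.44 0.6 -0.04 58 -75 [ 0.01  0.99 -0.65  1.84  1.46  1.58  1.93]
0.14 0.48 -0.26 48 -75 [-0.43  0.7   0.46  2.28  1.48  0.53  1.89]
0.05 0.6 -0.04 48 15 [0.21 0.61 0.02 2.37 3.72 0.7  1.44]
0.28 0.54 -0.3 58 -75 [-0.41  0.85  0.46  2.14  1.54  0.66  1.81]
0.35 0.48 -0.26 58 -90 [ 0.42  0.92 -0.65  2.07  1.55  1.52  1.83]
0.06 0.54 -0.3 48 -15 [0.39 0.63 0.24 2.36 3.65 0.74 1.3 ]
```

```bash
python3 - <<'E'
from h import *
np.set_printoptions(precision=3,suppress=True)
r=tilt(np.radians(-90),np.radians(58)); k=.019*r.as_matrix()[:,2]; q=r.as_quat()
g=np.array([.50,-.32,0])+k
s=manip.solve_ik(g+[0,0,.066],q); hi=manip.solve_ik(g+[0,0,.2],q); print(s,hi)
p=manip.current_tool_pos(); manip.servo_line([p[0],p[1],.27],vel=.2)
manip.move_pose(g+[0,0,.2],q); print(manip.current_q(),manip.current_clock(),manip.current_force())
manip.servo_line(g+[0,0,.075],vel=.12)
manip.sleep(.2); f0=manip.current_force(); print(f0,manip.current_q())
z=.075
while z>.045:
    z-=.0015; manip.servo_line(g+[0,0,z],vel=.03)
    f=manip.current_force()-f0
    if f[2]>2.0: break
print(z,f,manip.current_clock(),manip.current_finger_gap())
snap("s3","side",(280,120,460,260),4)
E
```

```text
[-0.934  1.614  1.332  2.073 -0.99   0.531 -2.461] [ 0.691  0.716 -0.866  2.043  1.526  1.558  2.138]
[ 0.691  0.716 -0.866  2.043  1.526  1.558  2.138] 10.125 [ 0.193  0.892 -1.632]
[ 0.243 -0.45  -2.112] [ 0.606  0.954 -0.743  2.03   1.674  1.563  1.94 ]
0.05549999999999998 [-1.633  3.469  6.773] 14.7667 0.00952547639811098
```

View pics/s3.png

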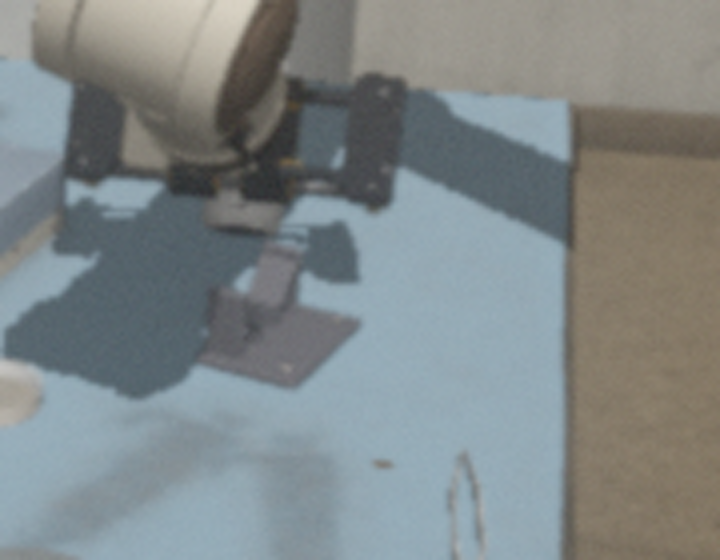

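The side view shows the tilted gripper over the bench behind the cradle, at about (230,150) in the crop. The contact height agreed with the prediction, so I release here.

```bash
python3 - <<'E'
from h import *
np.set_printoptions(precision=3,suppress=True)
effector.open_jaws(); manip.sleep(.3)
r=tilt(np.radians(-90),np.radians(58)); k=r.as_matrix()[:,2]
p=manip.current_tool_pos(); manip.servo_line(p-.10*k,vel=.15)
p=manip.current_tool_pos(); print(p,manip.current_force())
# view pose: vertical, camera looking at cartridge
for tx in (0,90,-90,180):
    y=np.radians(tx-90); d=np.array([np.cos(np.radians(tx)),np.sin(np.radians(tx))])
    t=np.r_[np.array([.5,-.34])-.12*d,.22]; s=manip.solve_ik(t,down(y)); print(tx,s)
    for f in (-90,):
        print("  grasp",manip.solve_ik([.5,-.34,.03],down(y)))
for tx in range(-180,180,15):
    s=manip.solve_ik([.523,.157,.08],down(np.radians(tx-90))); print(tx,s)
print(manip.current_clock())
E
```

```text
[ 0.5   -0.252  0.098] [-0.65  -0.313 -0.41 ]
0 [-0.336  0.578  1.367  1.945 -0.627  1.149 -0.29 ]
  grasp [-0.081  0.856  0.902  1.826 -0.855  0.904 -0.342]
90 [ 0.994  0.56  -0.427  1.475  0.243  1.159  0.527]
  grasp [ 0.709  0.646 -0.207  1.799  0.189  0.716  0.4  ]
-90 [-0.582  0.679  1.361  1.86  -0.714  1.216 -2.126]
  grasp [-0.269  1.222  1.347  1.831 -1.277  1.277 -1.663]
180 [ 1.076  0.817 -1.068  1.38   0.713  1.354  1.569]
  grasp [ 1.28   0.949 -1.062  1.779  0.968  1.038  1.408]
-180 [ 0.473  0.793 -1.112  1.911  0.854  1.01   0.538]
-165 [ 0.494  0.823 -1.152  1.91   0.891  1.039  0.774]
-150 [ 0.51   0.85  -1.187  1.91   0.922  1.065  1.015]
-135 [ 0.523  0.873 -1.214  1.909  0.947  1.086  1.26 ]
-120 [ 0.53   0.888 -1.231  1.909  0.963  1.101  1.511]
-105 [ 0.531  0.89  -1.233  1.909  0.964  1.102  1.771]
-90 [ 0.533  0.894 -1.238  1.909  0.968  1.106  2.031]
-75 [ 0.539  0.905 -1.251  1.909  0.98   1.117  2.285]
-60 [ 0.549  0.929 -1.276  1.909  1.004  1.14   2.531]
-45 [-1.234  1.026  1.351  1.964 -1.117  1.191 -1.776]
-30 [-1.234  1.026  1.351  1.964 -1.117  1.191 -1.514]
-15 [-1.234  1.026  1.351  1.964 -1.117  1.191 -1.253]
0 [-1.234  1.026  1.351  1.964 -1.117  1.191 -0.991]
15 [-1.234  1.026  1.351  1.964 -1.117  1.191 -0.729]
30 [-1.15   0.811  1.129  1.962 -0.902  0.989 -0.621]
45 [-1.023  0.666  0.905  1.959 -0.694  0.862 -0.526]
60 [-1.023  0.666  0.905  1.959 -0.694  0.862 -0.264]
75 [-0.871  0.573  0.682  1.955 -0.502  0.789 -0.165]
90 [-0.705  0.517  0.459  1.949 -0.327  0.748 -0.055]
105 [ 0.287  0.626 -0.813  1.916  0.597  0.859 -0.577]
120 [ 0.335  0.658 -0.883  1.914  0.655  0.887 -0.36 ]
135 [ 0.377  0.691 -0.948  1.913  0.711  0.916 -0.141]
150 [ 0.415  0.725 -1.009  1.912  0.763  0.948  0.081]
165 [ 0.447  0.76  -1.064  1.911  0.812  0.98   0.307]
17.275
```

```bash
python3 - <<'E'
from h import *
np.set_printoptions(precision=3,suppress=True)
p=manip.current_tool_pos(); manip.servo_line([p[0],p[1]+.02,.24],vel=.2)
manip.move_pose([.5,-.43,.23],down(0)); print(manip.current_q(),manip.current_clock())
snap("w4")
E
```

```text
[ 0.658  0.482  0.012  1.536 -0.007  1.129  0.676] 19.4333
```

View pics/w4.png

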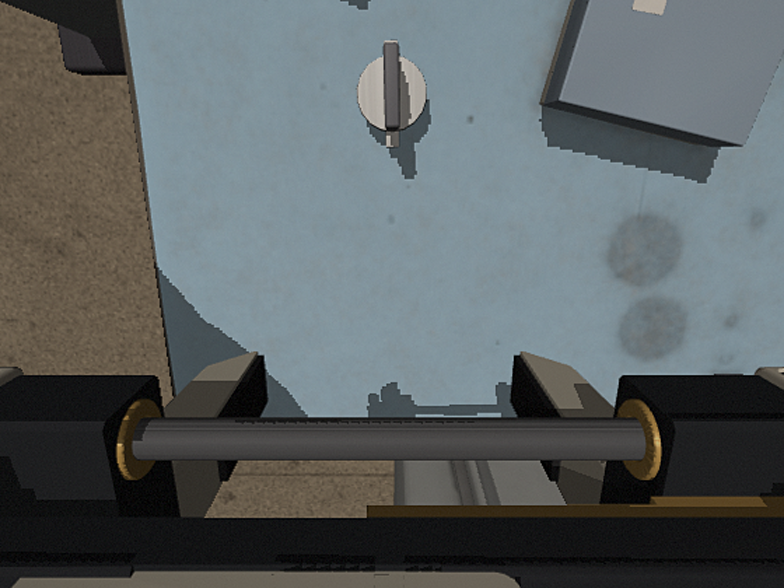

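The cartridge stands upright. Its fin top runs from (391,42) to (391,126), and the near lug is at (392,140).

```bash
python3 - <<'E'
from h import *
np.set_printoptions(precision=4,suppress=True)
c=cal("w4")
a=at(c,391/1.4,42/1.4,.064);b=at(c,391.3/1.4,126/1.4,.064);print(a,b,at(c,392/1.4,146/1.4,.014),at(c,392/1.4,93/1.4,.026))
m=(a+b)/2; yaw=np.arctan2(*(a-b)[1::-1]); print(m,np.degrees(yaw),np.linalg.norm(a-b))
q=down(yaw-np.pi/2)
manip.move_pose([m[0],m[1],.14],q)
manip.servo_line([m[0],m[1],.031],vel=.12)   # grasp point 50 mm up, fin spans 26..64
effector.close(f_grip=30)
print(manip.current_finger_gap(),manip.current_force(),manip.current_wrist_torque())
manip.servo_line([m[0],m[1],.16],vel=.12)
print(manip.current_q(),manip.current_finger_gap(),manip.current_clock())
# view housing: TCP behind housing along tool x
tx=np.radians(104); d=np.array([np.cos(tx),np.sin(tx)])
manip.move_pose(np.r_[np.array([.523,.157])-.09*d,.25],down(tx-np.pi/2))
print(manip.current_q(),manip.current_clock())
snap("w5")
E
```

```text
[ 0.5    -0.2791  0.064 ] [ 0.5005 -0.328   0.064 ] [ 0.5012 -0.3391  0.014 ] [ 0.5009 -0.3035  0.026 ]
[ 0.5002 -0.3036  0.064 ] 90.62576450894667 0.04883324838406388
0.009741543836968633 [ 0.5776 -0.3927 -1.3848] [-0.0714 -0.1953  0.0022]
[ 0.5159  0.4266 -0.0209  1.7919  0.0108  0.9249  0.5013] 0.009892206792616796 23.6667
[-0.0012  0.2745 -0.2054  1.7875  0.0637  1.0869  0.0124] 25.1083
```

View pics/w5.png

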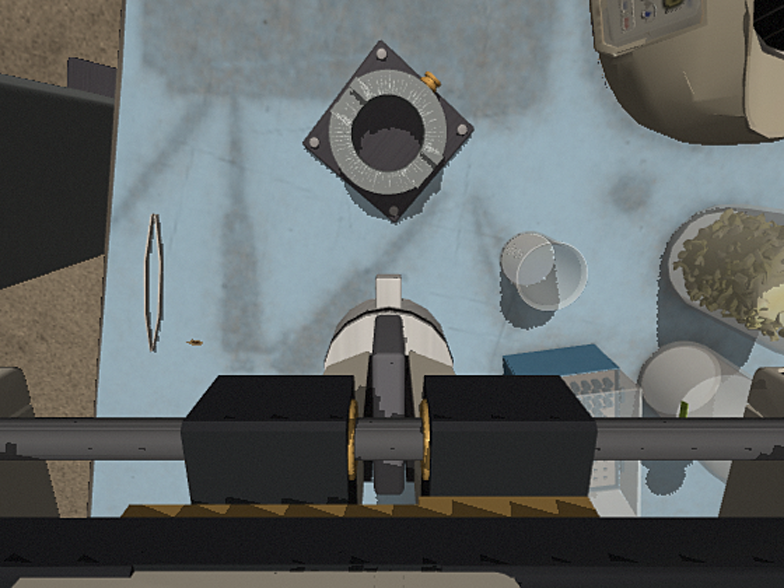

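The housing is at about (388,131), with notches near (357,92) and (433,160), and the beaker is at (540,270). An enlarged crop will give the rim more closely.

```bash
python3 - <<'E'
import cv2
im=cv2.imread("pics/w5.png")[30:230,290:490]
cv2.imwrite("pics/w5c.png",cv2.resize(im,(600,600),interpolation=cv2.INTER_CUBIC))
E
```

```text
(no output)
```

View pics/w5c.png

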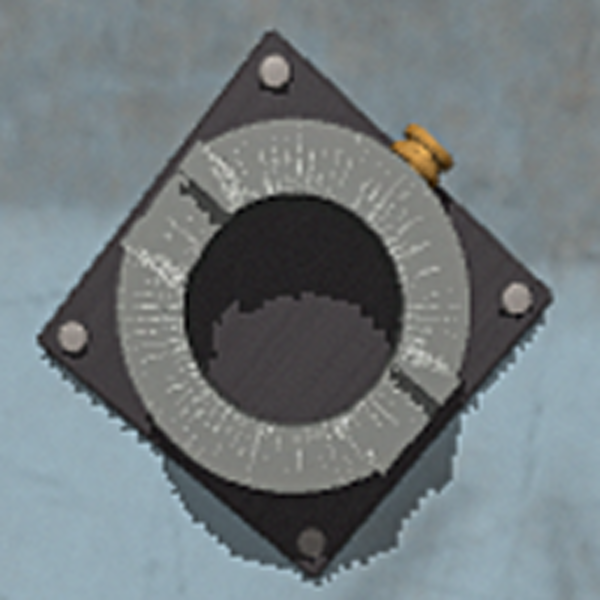

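```bash
python3 - <<'E'
from h import *
np.set_printoptions(precision=4,suppress=True)
c=cal("w5")
W=lambda u,v,z: at(c,(290+u/3)/1.4,(30+v/3)/1.4,z)
# ellipse fit of bore rim & outer: project circle
from scipy.optimize import least_squares
def res(p):
    o=[]
    for R_,pts in ((.027,[(184,309),(403,309),(293,193),(294,426)]),(.043,[(117,305),(468,305),(293,118),(293,494)])):
        for u,v in pts: o.append(np.linalg.norm(W(u,v,.045)[:2]-p)-R_)
    return o
s=least_squares(res,[.52,.157]); print("rim",s.x,np.array(s.fun))
n1=[W(200,142,.045),W(124,243,.045)];n2=[W(462,382,.045),W(382,475,.045)]
d=(n2[0]+n2[1]-n1[0]-n1[1])[:2]; print("notch yaw",np.degrees(np.arctan2(d[1],d[0])), (sum(n1)+sum(n2))/4, [np.linalg.norm(a[0]-a[1]) for a in (n1,n2)])
S=[W(u,v,.011) for u,v in ((274,70),(516,298),(311,543),(72,337))]
print("screws",sum(S)/4,[np.degrees(np.arctan2(*(S[j]-S[i])[1::-1])) for i,j in ((0,1),(3,2),(0,3),(1,2))])
# cartridge in hand: lug tip relative TCP
T=R.from_quat(manip.current_tcp_rot()); p=manip.current_tool_pos()
for u,v in ((378,277),(400,277)):
    print("lug tip",T.inv().apply(at(c,u/1.4,v/1.4,p[2]-.019-.05+.018)-p))
E
```

```text
rim [0.5214 0.1596] [-0.0004 -0.0001 -0.     -0.0002  0.     -0.0002  0.0003  0.0004]
notch yaw -26.723630352025893 [0.5218 0.1595 0.045 ] [np.float64(0.029111397720970645), np.float64(0.029710472960334685)]
screws [0.5213 0.1598 0.011 ] [np.float64(-26.56153459517472), np.float64(-26.49042638618507), np.float64(-116.31379076068762), np.float64(-116.25263502097752)]
lug tip [ 0.0266 -0.0048  0.051 ]
lug tip [0.0266 0.0054 0.051 ]
```

```bash
python3 - <<'E'
from h import *
np.set_printoptions(precision=4,suppress=True)
c=cal("w5"); T=R.from_quat(manip.current_tcp_rot()); p=manip.current_tool_pos()
L=[T.inv().apply(at(c,u/1.4,275/1.4,p[2]-.031+.018)-p) for u in (376,401)]; print(L)
off=np.clip(np.mean(L,0)[0]-.036,-.003,.003); print("off",off)
H=np.array([.5214,.1596]); tx=np.radians(103.5)
def tgt(tx,z):
    d=np.array([np.cos(tx),np.sin(tx)]); return np.r_[H-off*d,z],down(tx-np.pi/2)
manip.move_pose(*tgt(tx,.13)); print(manip.current_q())
manip.servo_line(tgt(tx,.085)[0],vel=.1); manip.sleep(.2); f0=manip.current_force(); print(f0)
z=.085
while z>.055:
    z-=.001; manip.servo_line(tgt(tx,z)[0],vel=.04); f=manip.current_force()-f0
    if f[2]>2.5: break
print(z,f,manip.current_tool_pos(),manip.current_wrist_torque(),manip.current_clock())
np.save("st.npy",np.r_[off,z,f0])
E
```

```text
[array([ 0.0371, -0.0047,  0.013 ]), array([0.0371, 0.0047, 0.013 ])]
off 0.0010655942947630365
[-0.149   0.4132 -0.2374  1.9031  0.1287  0.8392 -0.2189]
[-0.7844  0.6281 -1.7736]
0.06499999999999999 [-2.6108 -1.9064  7.9441] [0.5217 0.1586 0.0659] [-0.2456  0.5349 -0.011 ] 31.6083
```

```bash
cat > turn.py <<'E'
from h import *
np.set_printoptions(precision=2,suppress=True)
off,z,*f0=np.load("st.npy"); f0=np.array(f0); H=np.array([.5214,.1596])
def tgt(t,z):
    t=np.radians(t); d=np.array([np.cos(t),np.sin(t)]); return np.r_[H-off*d,z],down(t-np.pi/2)
E
python3 - <<'E'
from turn import *
z=.0655; t=103.5; t0=manip.current_clock(); log=[]
while t<158:
    t+=2.5 if t<143 else 1.5
    manip.servo_line(*tgt(t,z),vel=.03)
    f=manip.current_force()-f0; pz=manip.current_tool_pos()[2]
    log.append((t,round(z,4),round(pz,4),*np.round(f,1),round(manip.current_wrist_torque()[2],2)))
    if f[2]>6: z+=.0004
    elif f[2]<2.5: z-=.0006
    if pz<.0645: break
print(*log,sep="\n"); print(manip.current_clock()-t0, manip.current_clock(),manip.current_finger_gap())
np.save("st2.npy",[t,z])
E
```

```text
(106.0, 0.0655, np.float64(0.0659), np.float64(-0.6), np.float64(-1.9), np.float64(5.0), np.float64(0.05))
(108.5, 0.0655, np.float64(0.0659), np.float64(-0.4), np.float64(-1.8), np.float64(6.3), np.float64(0.12))
(111.0, 0.0659, np.float64(0.0659), np.float64(0.4), np.float64(-0.7), np.float64(3.3), np.float64(0.1))
(113.5, 0.0659, np.float64(0.0659), np.float64(0.4), np.float64(-0.5), np.float64(3.6), np.float64(0.07))
(116.0, 0.0659, np.float64(0.0659), np.float64(0.1), np.float64(-0.3), np.float64(3.1), np.float64(0.07))
(118.5, 0.0659, np.float64(0.0659), np.float64(-0.3), np.float64(-0.9), np.float64(3.9), np.float64(0.08))
(121.0, 0.0659, np.float64(0.0659), np.float64(-0.1), np.float64(-0.5), np.float64(3.1), np.float64(0.09))
(123.5, 0.0659, np.float64(0.0659), np.float64(1.0), np.float64(-1.3), np.float64(2.9), np.float64(0.05))
(126.0, 0.0659, np.float64(0.0659), np.float64(0.7), np.float64(-1.7), np.float64(2.8), np.float64(0.07))
(128.5, 0.0659, np.float64(0.0659), np.float64(0.8), np.float64(-0.9), np.float64(3.9), np.float64(0.06))
(131.0, 0.0659, np.float64(0.0659), n
[... 573 characters left out ...]
t64(3.7), np.float64(0.04))
(145.0, 0.0659, np.float64(0.0659), np.float64(0.2), np.float64(-0.9), np.float64(2.5), np.float64(-0.01))
(146.5, 0.0653, np.float64(0.0657), np.float64(-1.2), np.float64(-2.7), np.float64(6.9), np.float64(-0.08))
(148.0, 0.0657, np.float64(0.0657), np.float64(-0.2), np.float64(-1.6), np.float64(5.2), np.float64(0.04))
(149.5, 0.0657, np.float64(0.0654), np.float64(0.0), np.float64(-0.8), np.float64(0.2), np.float64(0.1))
(151.0, 0.0651, np.float64(0.0648), np.float64(1.4), np.float64(-0.1), np.float64(0.3), np.float64(-0.04))
(152.5, 0.0645, np.float64(0.0644), np.float64(0.7), np.float64(-0.8), np.float64(0.2), np.float64(0.02))
5.5 37.1083 0.009811450780126489
```

Contact was lost at 149.5–152.5°, so the lugs have dropped into the notches. Next I turn to 153.5° and follow down lightly.

```bash
python3 - <<'E'
from turn import *
z=.0645; log=[]; t=153.5
manip.servo_line(*tgt(t,z),vel=.03)
while z>.0555:
    z-=.0008; manip.servo_line(*tgt(t,z),vel=.03)
    f=manip.current_force()-f0; log.append((round(z,4),round(manip.current_tool_pos()[2],4),*np.round(f,1),*np.round(manip.current_wrist_torque(),2)))
    if f[2]>5: break
print(*log,sep="\n"); print(manip.current_clock())
E
```

```text
(0.0637, np.float64(0.0637), np.float64(0.0), np.float64(-0.7), np.float64(0.6), np.float64(0.05), np.float64(-0.16), np.float64(0.08))
(0.0629, np.float64(0.0628), np.float64(1.1), np.float64(-0.3), np.float64(-0.6), np.float64(0.06), np.float64(-0.12), np.float64(0.01))
(0.0621, np.float64(0.062), np.float64(0.5), np.float64(0.0), np.float64(-0.3), np.float64(0.1), np.float64(-0.18), np.float64(-0.02))
(0.0613, np.float64(0.0612), np.float64(0.3), np.float64(-0.3), np.float64(0.7), np.float64(-0.0), np.float64(-0.15), np.float64(0.01))
(0.0605, np.float64(0.0605), np.float64(0.1), np.float64(-0.6), np.float64(0.8), np.float64(0.12), np.float64(-0.14), np.float64(0.01))
(0.0597, np.float64(0.0596), np.float64(0.9), np.float64(-0.4), np.float64(0.1), np.float64(0.09), np.float64(-0.17), np.float64(-0.05))
(0.0589, np.float64(0.0588), np.float64(0.9), np.float64(-1.0), np.float64(-0.6), np.float64(0.05), np.float64(-0.21), np.float64(0.02))
(0.0581, np.float64(0.058), np.float64(-0.3), np.float64(-1.3), np.float64(-0.4), np.float64(0.07), np.float64(-0.17), np.float64(-0.08))
(0.0573, np.float64(0.0579), np.float64(-2.0), np.float64(-1.7), np.float64(6.9), np.float64(-0.16), np.float64(0.39), np.float64(0.01))
39.6083
```

Bottomed at 0.0579, which is 8 mm below the rim contact, so the lugs are home. I'll release, back off and check.

```bash
python3 - <<'E'
from turn import *
manip.servo_line(tgt(153.5,.058)[0],vel=.03)
effector.open_jaws(); manip.sleep(.2)
manip.servo_line(tgt(153.5,.2)[0],vel=.15)
t=np.radians(153.5); d=np.array([np.cos(t),np.sin(t)])
manip.move_pose(np.r_[H-.08*d,.22],down(t-np.pi/2))
print(manip.current_clock()); snap("w6",box=(100,0,460,270),s=2.2)
E
```

```text
42.925
```

View pics/w6.png

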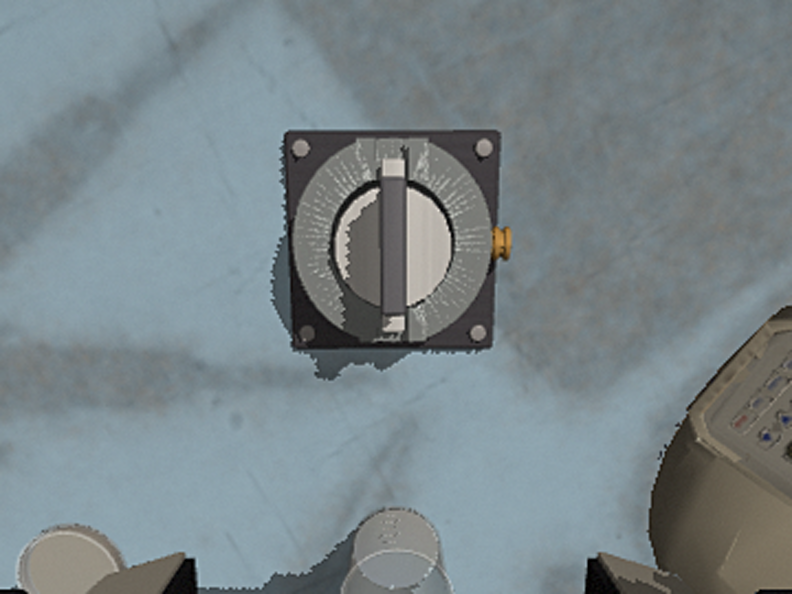

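The cartridge sits upright in the housing with both lugs in the notches, at (394,168) and (394,323). The beaker and petri dish are undisturbed.

```bash
python3 -c "
from bench import manip
print(manip.hand_in())"
```

```text
the job is handed in; nothing more can be done
None
```

The job is handed in at about 43 s: the cartridge was stood up on the bench, retaken by its fin, set on the rim 50° from the notches and turned lightly until both lugs dropped home; the last picture shows it upright, with the beaker standing and the petri dish in place.

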